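# Make up the gold and silver filings sieves

## Task

Make up the two filings sieves on the jeweller's bench. On the brass pan stack the blue sieve, then the red sieve on top of it, then the brass lid; on the steel pan put the green sieve, then the steel lid. Every piece must end nested fully home and upright in the one below, and the charcoal block, the jar and the steel dapping block must stay where they are.

Things in the scene. Friction and masses are not known exactly. Their poses are not given: they have to be found in the camera images.
- pan_brass: brass receiver pan for gold filings, plain brass metal, fixed to the bench: a round cup 58 mm across on a base flange 84 mm across and 6 mm thick. Rim 34 mm above the bench; open recess 52 mm across and 20 mm deep. Origin at the centre of its underside, on the bench; z is up.
- pan_steel: steel receiver pan for silver filings, plain steel metal, fixed to the bench: a round cup 58 mm across on a base flange 84 mm across and 6 mm thick. Rim 34 mm above the bench; open recess 52 mm across and 20 mm deep. Origin at the centre of its underside, on the bench; z is up.
- sieve_blue_mid (a point): blue round sieve, fine mesh, 32 mm tall, 70 g: from its underside, a chamfered foot 48 mm across (0-6 mm), then a blue shell 58 mm across (6-32 mm). Open recess in the top 52 mm across, 20 mm deep, mesh floor, also blue. Nested, its foot sits in the recess below (2 mm play all round) and its shell on the rim: it adds 26 mm to the stack. This point: its centre, 19 mm above its underside; z up.
- sieve_red_mid (a point): red round sieve, coarse mesh, 32 mm tall, 70 g: from its underside, a chamfered foot 48 mm across (0-6 mm), then a red shell 58 mm across (6-32 mm). Open recess in the top 52 mm across, 20 mm deep, mesh floor, also red. Nested, its foot sits in the recess below (2 mm play all round) and its shell on the rim: it adds 26 mm to the stack. This point: its centre, 19 mm above its underside; z up.
- sieve_green_mid (a point): green round sieve, medium mesh, 32 mm tall, 70 g: from its underside, a chamfered foot 48 mm across (0-6 mm), then a green shell 58 mm across (6-32 mm). Open recess in the top 52 mm across, 20 mm deep, mesh floor, also green. Nested, its foot sits in the recess below (2 mm play all round) and its shell on the rim: it adds 26 mm to the stack. This point: its centre, 19 mm above its underside; z up.
- lid_brass_knob (a point): brass lid, plain metal, 100 g: from its underside, a chamfered foot 48 mm across (0-6 mm), a disc 58 mm across (6-14 mm), a round upright knob 22 mm across (14-42 mm) to lift it by. Nests like the sieves: foot in the recess, disc on the rim. This point: on the knob's axis, 30 mm above the lid's underside; z up.
- lid_steel_knob (a point): steel lid, plain metal, 100 g: from its underside, a chamfered foot 48 mm across (0-6 mm), a disc 58 mm across (6-14 mm), a round upright knob 22 mm across (14-42 mm) to lift it by. Nests like the sieves: foot in the recess, disc on the rim. This point: on the knob's axis, 30 mm above the lid's underside; z up.
- charcoal_mid (a point): black charcoal soldering block, 100 x 60 x 30 mm, loose on the bench; a bystander. This point is its centre, 15 mm above the bench.
- jar_mid (a point): small amber jar with a black cap, 48 mm across and 65 mm tall, loose; a bystander. This point is its centre, half-way up.
- dapping_mid (a point): dark steel dapping block, a 50 mm cube with round hollows on top, loose, 0.85 kg; a bystander. This point is its centre, 25 mm above the bench.

How it is judged:
At the end, for the whole second after the job is handed in: Brass pan: blue sieve, red sieve, brass lid from the bottom up; steel pan: green sieve, steel lid. Each is within 5 mm of the axis of the piece below, within 2.5 mm of its fully seated height, upright within 0.06 rad, released and at rest (horizontal distance between sieve_blue_mid and pan_brass below 0.005 m and z of sieve_blue_mid in the frame of pan_brass between 0.0445 and 0.0495 m and angle between each of sieve_blue_mid, sieve_red_mid, lid_brass_knob, sieve_green_mid, lid_steel_knob's own z axis and vertical below 0.06 rad and horizontal distance between sieve_red_mid and sieve_blue_mid below 0.005 m and z of sieve_red_mid in the frame of sieve_blue_mid between 0.0235 and 0.0285 m and horizontal distance between lid_brass_knob and sieve_red_mid below 0.005 m and z of lid_brass_knob in the frame of sieve_red_mid between 0.0345 and 0.0395 m and horizontal distance between sieve_green_mid and pan_steel below 0.005 m and z of sieve_green_mid in the frame of pan_steel between 0.0445 and 0.0495 m and horizontal distance between lid_steel_knob and sieve_green_mid below 0.005 m and z of lid_steel_knob in the frame of sieve_green_mid between 0.0345 and 0.0395 m and linear speed of each of sieve_blue, sieve_green, sieve_red, lid_brass, lid_steel below 0.02 m/s and angular speed of each of sieve_blue, sieve_green, sieve_red, lid_brass, lid_steel below 0.3 rad/s); the robot touches nothing.
It fails at once if the charcoal block is pushed more than 20 mm (distance of charcoal_mid from where it was at the start of the episode above 0.02 m).
It fails at once if the jar is pushed more than 20 mm (distance of jar_mid from where it was at the start of the episode above 0.02 m).
It fails at once if the dapping block is pushed more than 20 mm (distance of dapping_mid from where it was at the start of the episode above 0.02 m).
It also fails if it takes over 131 s, if anything falls off the work surface, if the arm or the gripper's body presses on something with over 40 N, if the wrist force passes 120 N, or if a joint passes its speed limit or range.

## Robot

A 7-joint arm with a two-finger parallel gripper is mounted at the origin on the work surface. World frame = base frame: x ahead of the robot, y to its left, z up, the work surface at z = 0. Lengths are in m, angles in rad, forces in N, time in s.
With the tool pointing down it reaches from about 0.425 to 0.925 m from the base axis. Payload 6.8 kg.
Tool frame: the origin (TCP) lies on the front face of the gripper's body, between the roots of the fingers; the fingertips stand 73 mm ahead of it and the grasp point (between the pads) lies 54 mm ahead of it (env.nose_length is the distance from the TCP to the fingertips, in m); z points along the fingers, y is the direction in which the jaws open and shut (so a half turn about z gives the same grasp; the last joint's range is limited). The gripper opens to 85 mm and grips with 20 to 120 N. Pads are 22 mm wide; open, the fingers measure 114 mm over their backs; the gripper's body (76 mm by 85 mm) begins 54 mm behind the grasp point. The pads swing forward as they close: fully open they stand 13 mm farther back than shut.
Start: joints at [1.144, 0.477, 0.022, 1.555, -0.011, 1.109, -0.083], TCP at [0.212, -0.641, 0.304] pointing down, gripper open.
Joint ranges: [-2.96, 2.96], [-0.34, 2.1], [-1.41, 1.46], [0.24, 2.44], [-1.37, 4.51], [0.17, 1.92], [-2.96, 2.96]. Speed limits (rad/s): [2.39, 2.39, 3.14, 3.14, 3.14, 3.14, 3.14].

## Interface

Orientations are given as a unit quaternion [w, x, y, z].
In Python, from cell import env, kin, camera, calibration, job gives the robot as it stands. The module is installed in compiled form; this text tells all that it offers. Calls block until the motion is done:
- env.reach(position, orientation): joint-space move of the TCP to a pose.
- env.movel(position, velocity=0.15, rot=None, stop_force=None): straight line of the TCP; rot=None keeps the orientation; velocity is the mean speed in m/s. With stop_force (N) it stops when the force on the tool has changed by that much, and returns True; else False.
- env.goto_joints(angles): joint-space move.
- env.grip(opening, f_grip=None): finger opening in m; f_grip is the grip in N (None keeps the last); returns when the fingers have stopped.
- env.dwell(seconds).
- kin.inverse_kinematics(position, orientation): joint angles nearest the present ones, or None.
- env.get_state(): the state.
- camera(name): name is "scene" or "top" or "wrist"; returns (picture, depth): 420x560x3 uint8, blue, green, red; 420x560 float32, m along the optical axis (not along the pixel's ray), 0 where there is no reading.
- calibration(name): a dict with "fx", "fy", "cx", "cy" (pixels), "k1" (the pictures are not rectified: a ray, as slopes to the right and down, at radius r is drawn at 1 + k1 r^2 times it, then the intrinsics apply), "rvec" (rotation vector, rad) and "tvec" (3), from world to camera coordinates, as OpenCV has them. Camera axes: x right, y down, z forward; pixel columns grow to the right and rows downward; lengths in m; the calibration is good to about 2 mm. A picture is of the moment at which its call begins: read the wrist's pose just before it. calibration takes no time and is no camera call; for the wrist camera it gives the pose at the moment of the call.
A pose or a line that the arm cannot do raises env.PlanningError and nothing moves.
- job.job_done(): hands the job in, once; it reports no verdict.
The state is a dict: "time": time; "qpos": joint angles; "joint_velocities": joint speeds; "joint_torque": joint torques, N m; "tcp_pos": TCP position; "orientation": TCP orientation; "force": force on the tool from outside, world axes, zero at the start; "torque": the same for the moment, N m; "opening": finger opening in m.
Only numpy, scipy, OpenCV 4.12 (cv2) and the standard library are available. Lean on these libraries where they do the work, as an engineer would, in place of code of your own. Each camera call takes 0.05 s, during which the arm holds its last target.

## Working session

There is one attempt and no reset: what is moved stays moved. The work goes in short steps, each a Python script; the robot and the scene stay as the last script left them, time stands still between calls to the robot, and variables do not carry over. Pictures are saved under pics/ and viewed, and the job is handed in when it is done.

```bash
ls; mkdir -p pics; python3 - <<'E'
from cell import env,kin,camera,calibration,job
import cv2,numpy as np
s=env.get_state();print(s['time'],s['tcp_pos'],s['orientation'],s['opening'],env.nose_length)
for n in ['scene','top','wrist']:
    p,d=camera(n);cv2.imwrite(f'pics/{n}0.png',p);np.save(f'pics/{n}0.npy',d)
    c=calibration(n);print(n,c)
E
```

```text
pics
0.0 [ 0.21140012 -0.64054253  0.30289868] [-9.06910964e-04  9.87320958e-01  1.58733910e-01 -2.23369047e-04] 0.08563306867964351 0.0726
scene {'fx': 389.5198665152426, 'fy': 389.5198665152426, 'cx': 284.1891580092204, 'cy': 212.62323705088687, 'k1': -0.03438091100953576, 'rvec': array([ 1.90960783,  1.08160097, -0.61057443]), 'tvec': array([-0.271971  , -0.2024    ,  1.69918056])}
top {'fx': 502.4495310341469, 'fy': 502.4495310341469, 'cx': 289.04618670873356, 'cy': 202.75480346393573, 'k1': 0.056629333403592635, 'rvec': array([ 2.14089017, -2.16334218,  0.16260622]), 'tvec': array([0.0040128 , 0.57061368, 1.27406503])}
wrist {'fx': 347.69783018600816, 'fy': 347.69783018600816, 'cx': 281.54323007276787, 'cy': 208.10316325169546, 'k1': -0.001786612694226532, 'rvec': array([-2.32388386,  1.68107693,  0.27551546]), 'tvec': array([-0.67433665, -0.04019412,  0.38092231])}
```

View pics/top0.png

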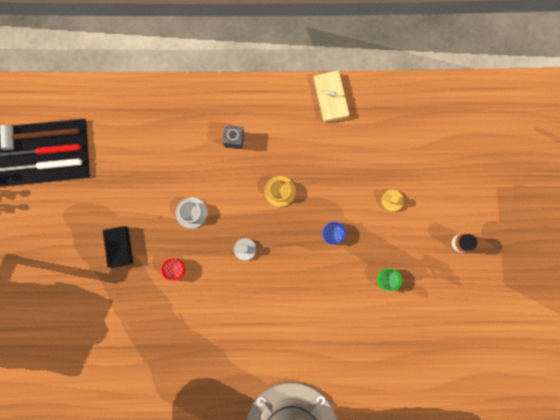

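View pics/scene0.png

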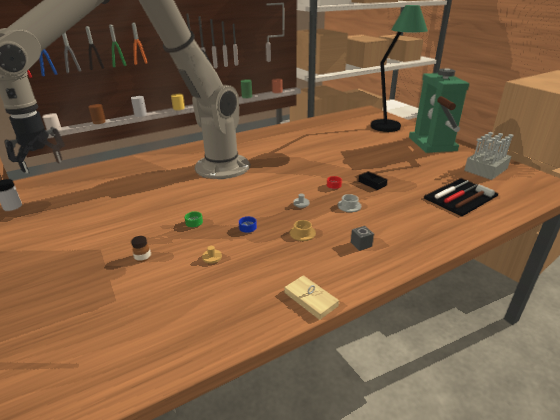

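View pics/wrist0.png

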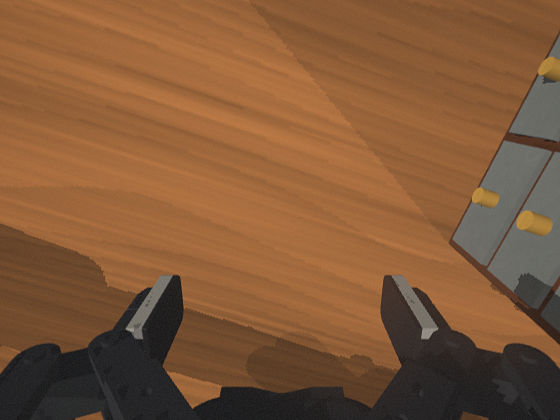

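```bash
cat > h.py <<'E'
from cell import env,kin,camera,calibration,job
import cv2,numpy as np
from scipy.spatial.transform import Rotation as R
def cam(n):
    c=calibration(n);K=np.array([[c['fx'],0,c['cx']],[0,c['fy'],c['cy']],[0,0,1.]])
    Rm=cv2.Rodrigues(np.array(c['rvec']))[0]
    return dict(K=K,D=np.array([c['k1'],0,0,0.]),R=Rm,t=np.array(c['tvec']),rvec=np.array(c['rvec']))
def ray(c,uv):
    p=cv2.undistortPoints(np.array(uv,float).reshape(-1,1,2),c['K'],c['D']).reshape(-1,2)
    d=np.c_[p,np.ones(len(p))]@c['R']
    return -c['R'].T@c['t'],d
def onplane(c,uv,z):
    o,d=ray(c,uv); return o+d*((z-o[2])/d[:,2])[:,None]
def proj(c,P):
    return cv2.projectPoints(np.array(P,float).reshape(-1,1,3),c['rvec'],c['t'],c['K'],c['D'])[0].reshape(-1,2)
def tri(rays):
    A=np.zeros((3,3));b=np.zeros(3)
    for o,d in rays:
        d=d/np.linalg.norm(d);M=np.eye(3)-np.outer(d,d);A+=M;b+=M@o
    x=np.linalg.solve(A,b)
    return x,[np.linalg.norm(np.cross(x-o,d/np.linalg.norm(d))) for o,d in rays]
def down(yaw): # tool z down, tool x at yaw
    q=(R.from_euler('z',yaw)*R.from_euler('x',np.pi)).as_quat(); return np.r_[q[3],q[:3]]
E
python3 - <<'E'
from h import *
c=cam('top')
px=dict(panB=(280,191),panS=(192,213),lidB=(393,200),lidS=(245,249),blue=(334,233),red=(173,269),green=(390,280),jar=(465,242),dap=(233,136),char=(118,247))
for k,v in px.items():
    p=onplane(c,v,.03)[0];print(k,p.round(3),'r',np.hypot(*p[:2]).round(3))
print(onplane(c,[(292,420)],0))
s=env.get_state()
w=cam('wrist');print('cam in tool',R.from_quat(np.roll(s['orientation'],-1)).inv().apply(-w['R'].T@w['t']-s['tcp_pos']))
print('cam axes in tool',(w['R']@R.from_quat(np.roll(s['orientation'],-1)).as_matrix()).round(3))
for x,y,z in [(.45,0,.3),(.5,.1,.35),(.45,.1,.35),(.5,-.1,.35)]:
  for yaw in np.arange(-180,180,45):
    q=kin.inverse_kinematics([x,y,z],down(np.deg2rad(yaw)))
    print(x,y,z,yaw,None if q is None else np.round(q,2))
p,_=camera('top');cv2.imwrite('pics/topz.png',cv2.resize(p[110:310,90:490],None,fx=2,fy=2,interpolation=cv2.INTER_CUBIC))
E
```

```text
panB [0.604 0.022 0.03 ] r 0.604
panS [0.548 0.253 0.03 ] r 0.603
lidB [ 0.577 -0.276  0.03 ] r 0.64
lidS [0.452 0.114 0.03 ] r 0.466
blue [ 0.491 -0.119  0.03 ] r 0.505
red [0.403 0.299 0.03 ] r 0.501
green [ 0.369 -0.26   0.03 ] r 0.451
jar [ 0.465 -0.458  0.03 ] r 0.652
dap [0.754 0.146 0.03 ] r 0.768
char [0.461 0.44  0.03 ] r 0.638
[[ 0.02413242 -0.00368685  0.        ]]
cam in tool [ 0.08218382  0.00020486 -0.06981459]
cam axes in tool [[-0.001  1.     0.   ]
 [-0.948 -0.001 -0.317]
 [-0.317 -0.     0.948]]
0.45 0 0.3 -180 [ 0.71  0.22 -0.94  2.03  0.21  1.    1.24]
0.45 0 0.3 -135 [ 0.89  0.29 -1.17  2.02  0.31  1.03  1.92]
0.45 0 0.3 -90 [ 0.89  0.29 -1.17  2.02  0.31  1.03  2.71]
0.45 0 0.3 -45 [ 0.27  0.14 -0.45  2.05  0.07  0.97 -2.57]
0.45 0 0.3 0 [ 0.37  0.15 -0.55  2.04  0.09  0.97 -1.8 ]
0.45 0 0.3 45 [ 0.42  0.16 -0.61  2.04  0.11  0.98 -1.03]
0.45 0 0.3 90 [ 0.5   0.17 -0.7   2.04  0.13  0.98 -0.26]
0.45 0 0.3 135 [ 0.59  0.19 -0.8   2.03  0.16  0.99  0.5 ]
0.5 0.1 0.35 -180 [ 0.56  0.32 -1.05  1.84  0.3   1.16  0.98]
0.5 0.1 0.35 -135 [ 0.64  0.37 -1.17  1.83  0.37 
[... 662 characters left out ...]
.95  0.12  1.1  -2.03]
0.45 0.1 0.35 45 [ 0.45  0.16 -0.87  1.94  0.13  1.1  -1.26]
0.45 0.1 0.35 90 [ 0.5   0.17 -0.93  1.94  0.15  1.1  -0.49]
0.45 0.1 0.35 135 [ 0.56  0.18 -1.    1.94  0.17  1.11  0.27]
0.5 -0.1 0.35 -180 [ 0.74  0.24 -0.78  1.85  0.19  1.13  1.47]
0.5 -0.1 0.35 -135 [ 1.03  0.37 -1.17  1.83  0.37  1.18  2.1 ]
0.5 -0.1 0.35 -90 [-0.95  0.37  1.31  1.94 -0.39  1.13 -2.62]
0.5 -0.1 0.35 -45 [ 0.28  0.17 -0.24  1.88  0.05  1.1  -2.33]
0.5 -0.1 0.35 0 [ 0.39  0.18 -0.35  1.87  0.07  1.1  -1.56]
0.5 -0.1 0.35 45 [ 0.47  0.19 -0.45  1.86  0.09  1.11 -0.8 ]
0.5 -0.1 0.35 90 [ 0.56  0.2  -0.55  1.86  0.12  1.11 -0.04]
0.5 -0.1 0.35 135 [ 0.63  0.22 -0.64  1.85  0.14  1.12  0.73]
```

View pics/topz.png

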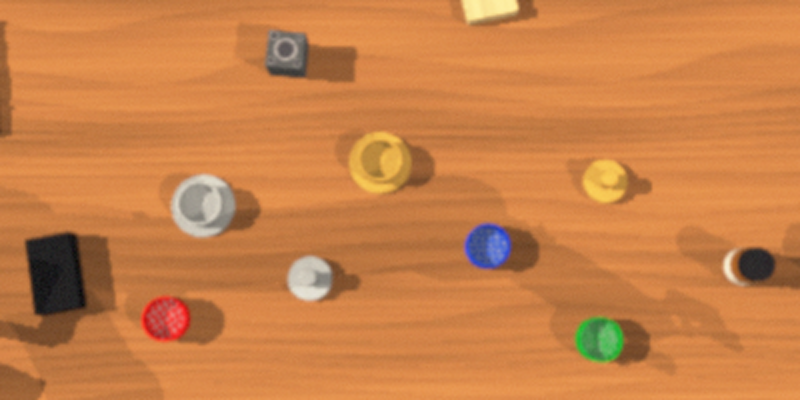

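```bash
python3 - <<'E'
from h import *
q=down(np.pi/2)
obj=dict(panB=(.604,.022),panS=(.548,.253),lidB=(.577,-.276),lidS=(.452,.114),blue=(.491,-.119),red=(.403,.299),green=(.369,-.26))
for k,v in obj.items():
  for z in (.08,.25): print(k,z,None if (j:=kin.inverse_kinematics([*v,z],q)) is None else np.round(j,2))
import json
for i,(x,y,z) in enumerate([(.47,-.06,.40),(.47,.08,.40),(.47,.22,.40)]):
    t0=env.get_state()['time']
    env.reach([x,y,z],q)
    c=calibration('wrist');p,d=camera('wrist')
    cv2.imwrite(f'pics/w{i}.png',p);np.save(f'pics/w{i}.npy',d)
    import pickle;pickle.dump(cam('wrist'),open(f'pics/w{i}.pkl','wb'))
    s=env.get_state();print(s['time']-t0,s['tcp_pos'],s['force'])
E
```

```text
panB 0.08 [ 0.22  0.7  -0.49  1.85  0.48  0.71 -0.54]
panB 0.25 [ 0.32  0.49 -0.61  1.75  0.32  1.01 -0.41]
panS 0.08 [ 0.03  0.79 -0.79  1.84  0.75  0.84 -1.14]
panS 0.25 [ 0.22  0.66 -1.08  1.73  0.63  1.15 -1.05]
lidB 0.08 [ 0.59  0.71 -0.33  1.77  0.33  0.72  0.08]
lidB 0.25 [ 0.63  0.5  -0.38  1.68  0.21  1.01  0.17]
lidS 0.08 [ 0.08  0.56 -0.56  2.17  0.57  0.55 -0.9 ]
lidS 0.25 [ 0.48  0.36 -1.01  2.04  0.38  0.94 -0.74]
blue 0.08 [ 0.45  0.57 -0.41  2.09  0.42  0.56 -0.27]
blue 0.25 [ 0.55  0.31 -0.52  1.98  0.19  0.9  -0.07]
red 0.08 [-0.1   0.7  -0.85  2.07  0.81  0.73 -1.47]
red 0.25 [-0.12  0.35 -0.76  1.98  0.3   0.93 -1.04]
green 0.08 [ 0.74  0.5  -0.31  2.22  0.34  0.47  0.16]
green 0.25 [ 0.85  0.21 -0.41  2.1   0.11  0.85  0.37]
2.3417 [ 0.47005923 -0.0611528   0.39975331] [ 0.06998152 -0.24494526 -0.06725774]
0.6665999999999999 [0.47024309 0.07896773 0.39978753] [ 0.1569625  -0.58875058  0.05257271]
0.6667000000000001 [0.4707448  0.21831003 0.39962658] [-0.35044605 -0.11791999 -0.6025913 ]
```

View pics/w0.png

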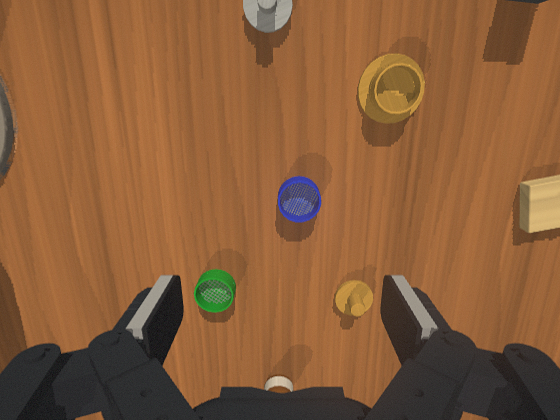

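View pics/w1.png

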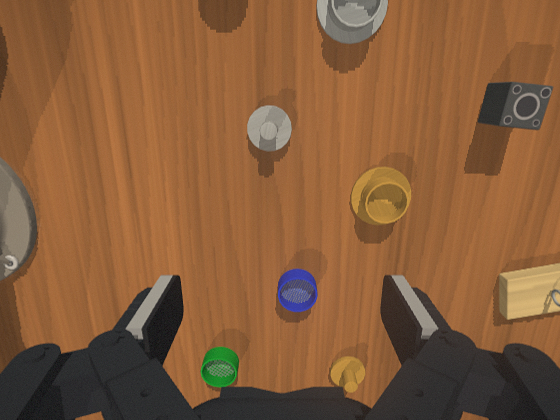

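View pics/w2.png

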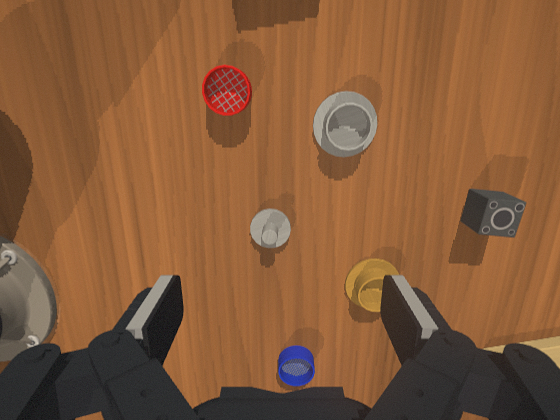

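```bash
cat >> h.py <<'E'
OBJ=dict(panB=(.604,.022),panS=(.548,.253),lidB=(.577,-.276),lidS=(.452,.114),blue=(.491,-.119),red=(.403,.299),green=(.369,-.26))
def cloud(c,d):
    v,u=np.mgrid[0:420,0:560];uv=np.c_[u.ravel(),v.ravel()].astype(float)
    o,r=ray(c,uv);P=o+r*d.ravel()[:,None];P[d.ravel()<=0]=np.nan
    return P.reshape(420,560,3)
def topring(c,d,xy,rad=.05,tol=.003,zmax=.2,ztop=None):
    """top layer near xy: returns ellipse-centre pixel, top z (depth), circle on plane"""
    P=cloud(c,d)
    m=(np.hypot(P[...,0]-xy[0],P[...,1]-xy[1])<rad)&(P[...,2]<zmax)&(P[...,2]>.01)
    if m.sum()<30: return None
    zt=np.percentile(P[...,2][m],97) if ztop is None else ztop
    L=(m&(abs(P[...,2]-zt)<tol)).astype(np.uint8)
    cs,_=cv2.findContours(L,cv2.RETR_EXTERNAL,cv2.CHAIN_APPROX_NONE)
    k=max(cs,key=cv2.contourArea)
    if len(k)<8: return None
    h=cv2.convexHull(k); e=cv2.fitEllipse(k)
    # plane circle from contour points
    Q=onplane(c,k.reshape(-1,2),zt)[:,:2]
    A=np.c_[2*Q,np.ones(len(Q))];s=np.linalg.lstsq(A,(Q**2).sum(1),rcond=None)[0]
    return dict(uv=np.array(e[0]),z=zt,c=s[:2],r=np.sqrt(s[2]+s[:2]@s[:2]),L=L,e=e,n=int(L.sum()))
E
python3 - <<'E'
from h import *
import pickle
V=[(pickle.load(open(f'pics/w{i}.pkl','rb')),np.load(f'pics/w{i}.npy')) for i in range(3)]
d=V[0][1];P=cloud(*V[0]);print('bench z',np.nanmedian(P[...,2]),'depth noise', np.nanstd(P[150:180,200:240,2]))
for k,xy in OBJ.items():
    rs=[]
    for i,(c,d) in enumerate(V):
        uv=proj(c,[*xy,.03])[0]
        if not(35<uv[0]<525 and 35<uv[1]<330) : continue
        r=topring(c,d,xy)
        if r is None: print(k,i,None);continue
        print(k,i,r['uv'].round(1),'z',r['z'].round(4),'c',r['c'].round(4),'r',r['r'].round(4),r['n'])
        o,dd=ray(c,r['uv']);rs.append((o,dd[0]))
    if len(rs)>1: print('   tri',np.round(tri(rs)[0],4),np.round(tri(rs)[1],4))
E
```

```text
bench z 0.0002650468700812758 depth noise 0.000858468226367947
panB 0 [397.9  88.6] z 0.0346 c [0.6084 0.0232] r 0.0282 403
panB 1 [386.4 202.3] z 0.0344 c [0.6082 0.0221] r 0.0282 318
panB 2 [376.8 294. ] z 0.0346 c [0.6079 0.0228] r 0.0271 154
   tri [0.6077 0.0235 0.0357] [0.0004 0.0005 0.0006]
panS 2 [348.5 126.3] z 0.0347 c [0.5532 0.2587] r 0.0281 365
lidB 0 [357.4 309.6] z 0.0425 c [ 0.5788 -0.2763] r 0.0103 157
lidS 1 [268.2 130.8] z 0.0426 c [0.4547 0.1159] r 0.0101 246
lidS 2 [269.1 236.7] z 0.0425 c [0.4543 0.1165] r 0.0101 186
   tri [0.4544 0.1158 0.0406] [0.0002 0.0002]
blue 0 [299.  201.4] z 0.0326 c [ 0.4933 -0.1168] r 0.0282 304
blue 1 [297.2 294.2] z 0.0324 c [ 0.4929 -0.1176] r 0.0282 260
   tri [ 0.493  -0.1156  0.0347] [0.0002 0.0002]
red 2 [225.5  90. ] z 0.0326 c [0.4047 0.3013] r 0.0281 388
green 0 [213.3 294.7] z 0.0325 c [ 0.3713 -0.2579] r 0.0283 268
```

```bash
cat >> h.py <<'E'
Q=down(np.pi/2)
HZ=.20
def look(xy,ztop,name=None,rad=.045):
    c=cam('wrist');p,d=camera('wrist')
    if name: cv2.imwrite(f'pics/{name}.png',p)
    r=topring(c,d,xy,rad=rad,ztop=ztop,zmax=ztop+.02)
    if r is None: print('look none');return None
    print('look',name,'c',r['c'].round(4),'r',r['r'].round(4),'n',r['n']);return r
def st(msg=''):
    s=env.get_state();print(msg,'t',round(s['time'],1),'tcp',s['tcp_pos'].round(4) if hasattr(s['tcp_pos'],'round') else s['tcp_pos'],'F',np.round(s['force'],1),'op',round(s['opening'],4));return s
def hover(xy,ztop,name,dz=.168):
    env.reach([*xy,ztop+dz],Q);env.dwell(.15)
    return look(xy,ztop,name)
def pick(xy,ztop,tcpz,name,f=40):
    r=hover(xy,ztop,name);c=r['c']
    env.movel([*c,tcpz+.03],.25);
    hit=env.movel([*c,tcpz],.08,stop_force=12)
    s=st('down hit=%s'%hit)
    env.grip(0.0,f);s=st('gripped')
    env.movel([*c,tcpz+.10],.25);return c,s
E
python3 - <<'E'
from h import *
st('start')
env.grip(.085)
r=hover((.608,.0228),.0345,'hpanB')
r2=hover((.5532,.2587),.0345,'hpanS')
st('pans')
pick((.493,-.117),.0325,.080,'hblue')
s=st('lifted')
p,d=camera('wrist');cv2.imwrite('pics/held_blue.png',p)
E
```

```text
start t 3.9 tcp [0.4707 0.2183 0.3996] F [-0.4 -0.1 -0.6] op 0.0857
look hpanB c [0.6089 0.0238] r 0.0283 n 998
look hpanS c [0.5532 0.2605] r 0.0283 n 1011
pans t 6.6 tcp [0.5542 0.2566 0.2023] F [0.1 0.1 0.2] op 0.0844
look hblue c [ 0.4936 -0.1168] r 0.0283 n 1004
down hit=False t 9.3 tcp [ 0.4934 -0.1167  0.0797] F [ 0.5  0.2 -0.3] op 0.0855
gripped t 9.7 tcp [ 0.4939 -0.1167  0.0808] F [-2.   0.3  5.5] op 0.0574
lifted t 10.2 tcp [ 0.4935 -0.117   0.1803] F [-1.2  0.4 -1.4] op 0.0576
```

View pics/held_blue.png

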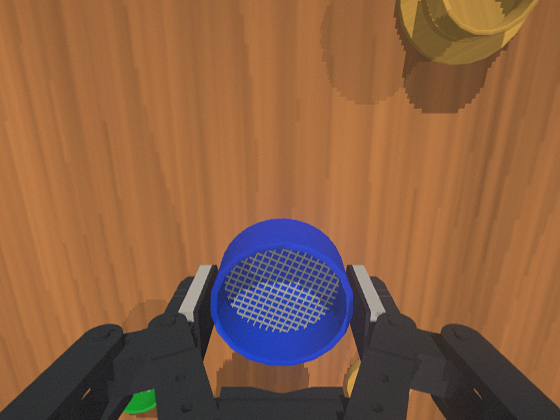

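View pics/hpanB.png

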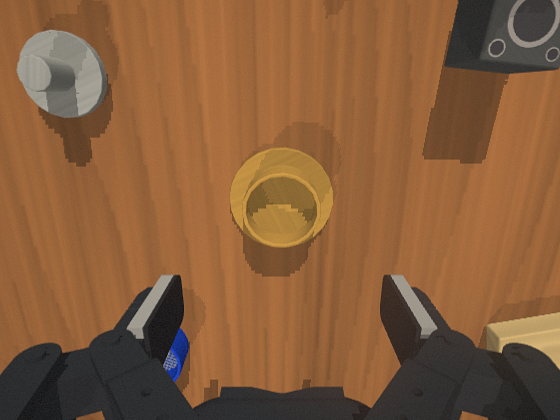

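```bash
cat >> h.py <<'E'
def heldcheck(g,H,rad=.05):
    """held piece, top H above its underside, grasped at tcp-underside=g: offset of its top circle from the TCP"""
    s=env.get_state();t=np.array(s['tcp_pos']);zt=t[2]-g+H
    c=cam('wrist');p,d=camera('wrist')
    r=topring(c,d,t[:2],rad=rad,ztop=zt,zmax=zt+.02,tol=.004)
    if r is None: print('held none');return np.zeros(2)
    o=r['c']-t[:2];print('held off',o.round(4),'r',r['r'].round(4),'n',r['n'],'z',np.round(r['z'],4));return o
def place(xy,g,zseat,off=(0,0)):
    """lower so that the underside is at zseat"""
    x=np.array(xy)-np.array(off)
    env.reach([*x,max(g+zseat+.05,.17)],Q);env.dwell(.2)
    env.movel([*x,g+zseat+.010],.15)
    env.dwell(.15);s=st('above');
    e=x-np.array(s['tcp_pos'])[:2];print('xy err',e.round(4))
    hit=env.movel([*x,g+zseat-.0015],.04,stop_force=8)
    env.dwell(.1);s=st('placed hit=%s seat err=%.4f'%(hit,env.get_state()['tcp_pos'][2]-g-zseat))
    return s
def release(wide=.085):
    env.grip(wide);s=env.get_state();t=s['tcp_pos']
    env.movel([t[0],t[1],t[2]+.06],.2);return s
E
python3 - <<'E'
from h import *
o=heldcheck(.080,.032)
place((.6089,.0238),.080,.028)
p,d=camera('wrist');cv2.imwrite('pics/placed_blue.png',p)
E
```

```text
held off [0.0004 0.0019] r 0.0317 n 4710 z 0.1314
above t 11.9 tcp [0.6097 0.024  0.1192] F [-0.4 -0.2 -0.6] op 0.0571
xy err [-0.0008 -0.0002]
placed hit=True seat err=0.0008 t 12.3 tcp [0.6097 0.0239 0.1088] F [-0.7  0.6  7.6] op 0.0574
```

View pics/placed_blue.png

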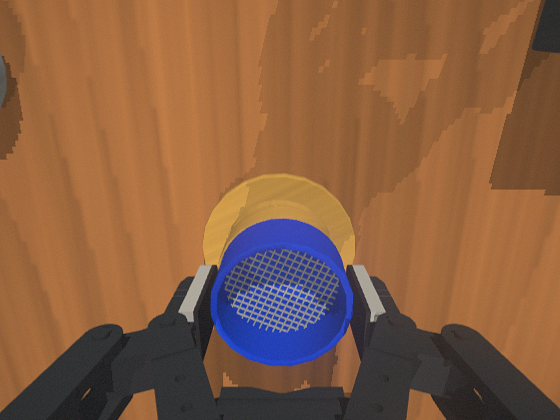

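```bash
python3 - <<'E'
from h import *
release()
r=hover((.609,.024),.060,'chk_blue')
c=cam('wrist');print('rim z', topring(c,camera('wrist')[1],(.609,.024),rad=.035)['z'])
st()
pick((.4047,.3013),.0325,.080,'hred')
o=heldcheck(.080,.032)
place(r['c'],.080,.054)
p,d=camera('wrist');cv2.imwrite('pics/placed_red.png',p)
E
```

```text
look chk_blue c [0.6103 0.0237] r 0.0284 n 1064
rim z 0.06037177619909657
 t 13.8 tcp [0.6082 0.0237 0.2264] F [-0.6 -0.4 -1. ] op 0.085
look hred c [0.404  0.3028] r 0.0283 n 1006
down hit=False t 16.4 tcp [0.4038 0.3028 0.0797] F [ 0.4 -0.2 -0.3] op 0.085
gripped t 16.8 tcp [0.4042 0.3031 0.0806] F [-0.6 -1.   5.1] op 0.0559
held off [0.0006 0.0016] r 0.0314 n 4671 z 0.1324
above t 19.4 tcp [0.611  0.0241 0.1451] F [ 0.2  0.4 -0.8] op 0.056
xy err [-0.0007 -0.0003]
placed hit=True seat err=0.0005 t 19.8 tcp [0.6111 0.0239 0.1345] F [-0.2 -0.7  5. ] op 0.0558
```

View pics/chk_blue.png

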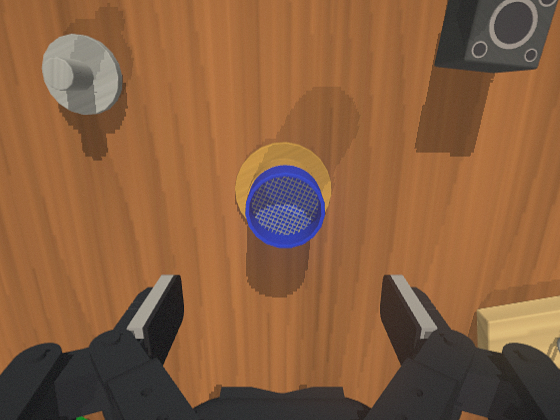

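View pics/placed_red.png

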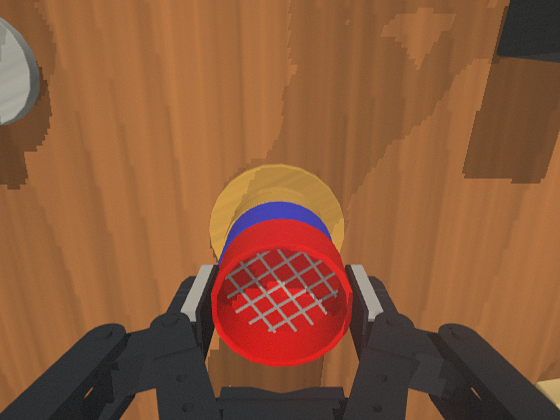

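```bash
python3 - <<'E'
from h import *
release()
r=hover((.610,.024),.086,'chk_red')
c=cam('wrist');print('rim z', topring(c,camera('wrist')[1],(.610,.024),rad=.035)['z'])
st()
pick((.5788,-.2763),.0425,.0895,'hlidB')
heldcheck(.0895,.042,rad=.03)
s=st('lifted')
p,d=camera('wrist');cv2.imwrite('pics/held_lidB.png',p)
E
```

```text
look chk_red c [0.6116 0.0236] r 0.0284 n 1053
rim z 0.0863726390407798
 t 21.4 tcp [0.6092 0.0237 0.2523] F [-0.  -0.4  0. ] op 0.0853
look hlidB c [ 0.5795 -0.2768] r 0.0104 n 646
down hit=False t 23.8 tcp [ 0.5793 -0.2766  0.0892] F [ 0.8  0.4 -0.4] op 0.0848
gripped t 24.4 tcp [ 0.5798 -0.2768  0.0899] F [ 0.2 -0.5  2.7] op 0.0206
held off [0.0005 0.0045] r 0.0157 n 2935 z 0.1423
lifted t 25.0 tcp [ 0.5786 -0.2767  0.1886] F [-0.4  0.1 -1.7] op 0.0203
```

View pics/held_lidB.png

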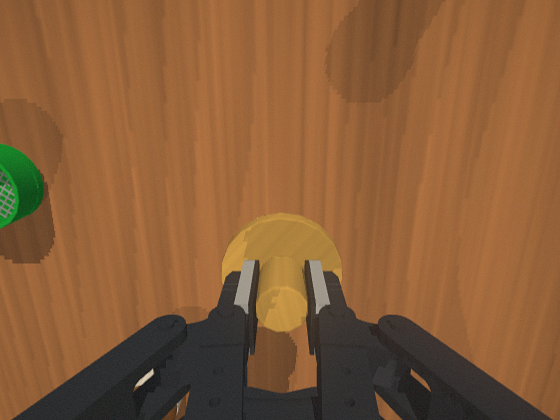

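View pics/chk_red.png

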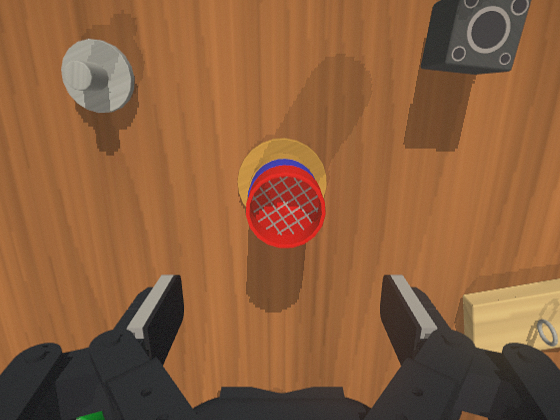

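```bash
python3 - <<'E'
from h import *
place((.6109,.0236),.0895,.080)
p,d=camera('wrist');cv2.imwrite('pics/placed_lidB.png',p)
release()
env.dwell(.2)
c=cam('wrist');p,d=camera('wrist');r=topring(c,d,(.611,.024),rad=.02);print('knob',r['z'],r['c'],r['r'])
cv2.imwrite('pics/chk_lidB.png',p)
r=pick((.3713,-.2579),.0325,.080,'hgreen')
place((.5527,.2605),.080,.028)
st()
p,d=camera('wrist');cv2.imwrite('pics/placed_green.png',p)
E
```

```text
above t 26.9 tcp [0.6116 0.0238 0.1806] F [ 0.6  1.2 -1.4] op 0.0206
xy err [-0.0007 -0.0002]
placed hit=True seat err=0.0003 t 27.4 tcp [0.6116 0.0237 0.1698] F [-1.  -0.4  7. ] op 0.0207
knob 0.12262881740493023 [0.61218866 0.02402751] 0.01047204674023402
look hgreen c [ 0.371  -0.2584] r 0.0283 n 1006
down hit=False t 31.4 tcp [ 0.3711 -0.2584  0.0801] F [0.1 0.1 0.6] op 0.0849
gripped t 31.8 tcp [ 0.3713 -0.2586  0.0809] F [-2.   1.2  9.5] op 0.0575
above t 35.1 tcp [0.5533 0.261  0.1192] F [-0.2  0.8 -1.5] op 0.0574
xy err [-0.0006 -0.0005]
placed hit=True seat err=0.0010 t 35.5 tcp [0.5534 0.2609 0.109 ] F [-1.  -1.9  7.5] op 0.0577
 t 35.5 tcp [0.5534 0.2609 0.109 ] F [-1.  -1.9  7.5] op 0.0577
```

View pics/chk_lidB.png

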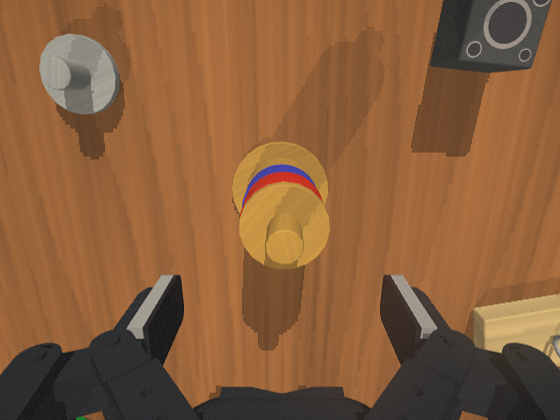

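View pics/placed_green.png

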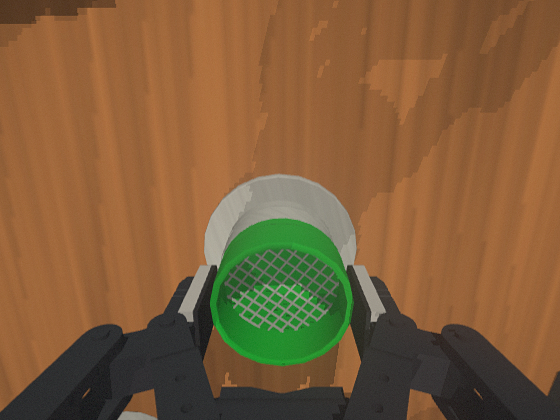

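```bash
python3 - <<'E'
from h import *
release()
r=hover((.553,.2605),.060,'chk_green')
c=cam('wrist');print('rim z', topring(c,camera('wrist')[1],(.553,.2605),rad=.035)['z'])
pick((.4545,.1162),.0425,.0895,'hlidS')
place(r['c']-[.0006,.0004],.0895,.054)
release();env.dwell(.2)
c=cam('wrist');p,d=camera('wrist');k=topring(c,d,r['c'],rad=.02);print('knob',k['z'],k['c'],k['r'])
cv2.imwrite('pics/chk_lidS.png',p)
env.reach([.5,.08,.40],Q);env.dwell(.4)
c=cam('wrist');p,d=camera('wrist');cv2.imwrite('pics/final_w.png',p)
for n,xy,zz in (('B',(.6115,.024),.122),('S',r['c'],.096)):
    P=cloud(c,d)
    k=topring(c,d,xy,rad=.02);print(n,'knob',np.round(k['z'],4),k['c'].round(4))
    m=(np.hypot(P[...,0]-xy[0],P[...,1]-xy[1])<.033)&(abs(P[...,2]-(zz-.028))<.005)
    A=np.c_[P[m][:,:2]-xy,np.ones(m.sum())];print(' disc plane (slopes, z)',np.linalg.lstsq(A,P[m][:,2],rcond=None)[0].round(4),m.sum())
a=cv2.imread('pics/top0.png');p,_=camera('top');cv2.imwrite('pics/final_top.png',cv2.resize(np.vstack([a[100:310,60:500],p[100:310,60:500]]),None,fx=1.4,fy=1.4))
st('end')
E
```

```text
look chk_green c [0.554  0.2609] r 0.0284 n 1061
rim z 0.060383281020828
look hlidS c [0.4544 0.1177] r 0.0104 n 650
down hit=False t 39.0 tcp [0.4546 0.1179 0.0898] F [ 0.1  0.8 -0.1] op 0.0852
gripped t 39.6 tcp [0.4546 0.1178 0.0898] F [-0.6 -1.   4.9] op 0.0206
above t 41.7 tcp [0.5539 0.2609 0.1547] F [-0.6  0.1 -0.6] op 0.0206
xy err [-0.0005 -0.0004]
placed hit=True seat err=0.0003 t 42.1 tcp [0.5539 0.2608 0.1438] F [-1.4 -1.5  7.2] op 0.0209
knob 0.09659063468612107 [0.55456681 0.26119598] 0.010464274091354121
B knob 0.1229 [0.6113 0.0235]
 disc plane (slopes, z) [ 0.0091 -0.0065  0.0939] 1436
S knob 0.0696 [0.5539 0.2505]
 disc plane (slopes, z) [0.0064 0.0229 0.0682] 895
end t 45.0 tcp [0.5    0.0802 0.3999] F [ 0.4 -0.3  0.5] op 0.0853
```

View pics/final_top.png

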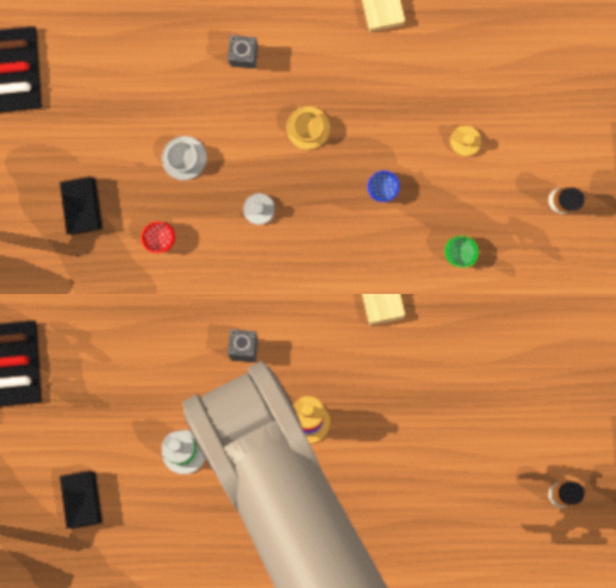

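View pics/final_w.png

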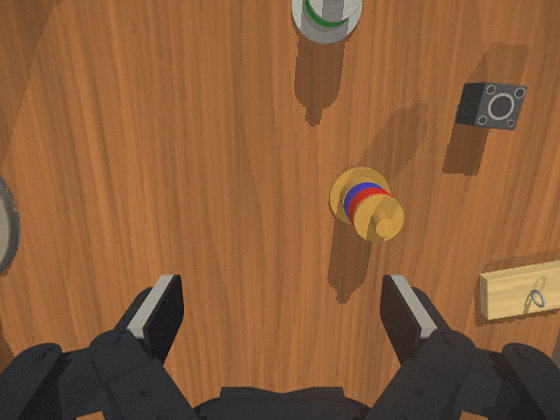

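View pics/chk_lidS.png

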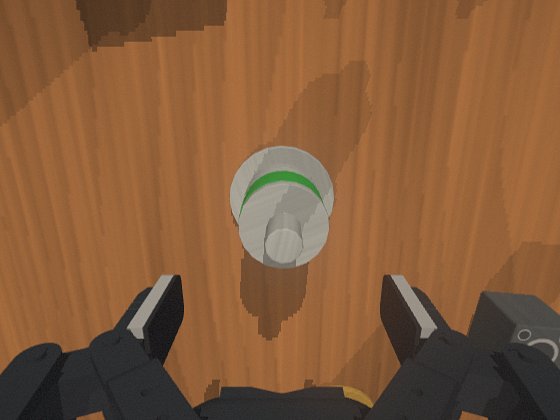

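```bash
python3 - <<'E'
from h import *
env.reach([.5,.25,.38],Q);env.dwell(.4)
c=cam('wrist');p,d=camera('wrist');P=cloud(c,d);xy=(.554,.261)
k=topring(c,d,xy,rad=.02);print('knob',np.round(k['z'],4),k['c'].round(4))
m=(np.hypot(P[...,0]-xy[0],P[...,1]-xy[1])<.028)&(abs(P[...,2]-.068)<.003)
A=np.c_[P[m][:,:2]-xy,np.ones(m.sum())];print(' disc plane',np.linalg.lstsq(A,P[m][:,2],rcond=None)[0].round(4),m.sum())
st('end');job.job_done()
E
```

```text
knob 0.0969 [0.5541 0.2604]
 disc plane [ 0.0013 -0.0004  0.0679] 1574
end t 46.1 tcp [0.5002 0.2495 0.3801] F [ 1.3  0.3 -0.3] op 0.0848
the job is handed in; nothing more can be done
```

Both stacks are built and the job is handed in after about 46 s of robot time, well inside the 131 s limit. It gave no verdict, so the result rests on my own checks. The brass pan holds blue sieve, red sieve and brass lid. The steel pan holds green sieve and steel lid. I picked each piece from a close wrist-camera look and lowered it until light contact.

**Seating:** Every piece stopped within 1 mm of its seated height.

| Piece | Measured height | Expected |
|---|---|---|
| Blue rim | 60.4 mm | 60 mm |
| Red rim | 86.4 mm | 86 mm |
| Brass lid knob top | 122.6–122.9 mm | 122 mm |
| Green rim | 60.4 mm | 60 mm |
| Steel lid knob top | 96.6–96.9 mm | 96 mm |

**Centring and tilt:** Each piece sat within about 2 mm of the axis of the piece below. The lid discs measured level to about 0.01 rad.

**Bystanders:** In the final overhead picture the charcoal block, jar and dapping block look unmoved. I judged that by eye and did not measure it.

**Checks that failed or disagreed:**
- **Steel stack:** The last wide wrist view cut off the steel stack at the frame edge and gave a false reading of 69.6 mm. I repeated it from another position, which gave 96.9 mm.
- **Held pieces:** The offset check on held pieces read 2–4 mm because it picked up the side walls and fingers. I did not use it.
- **Two-view heights:** Triangulated heights were 1.5–2 mm off the depth readings, within the calibration error. They covered only the brass pan, blue sieve and steel lid. The other pieces were measured by depth in one wide view, then checked from the close look.

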